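# Clamp the flow cell to its set force

## Task

Set the flow cell into the bench clamp, flat on the platen between its locating pins, and let it go. Then swing the clamp arm in over the cell until it meets its stop, and turn the wing handle clockwise until the sprung indicator tab pops out of the front of the clamp. Stop turning as soon as the tab is out, because tightening on past it cracks the cell's glass, and leave the vials and the tube rack beside the work undisturbed.

Things in the scene. Friction and masses are not known exactly. Their poses are not given: they have to be found in the camera images.
- clamp: bench clamp, screwed down. Grey base plate 217 x 112 x 12 mm; origin on the worktop. In its frame the plate runs from x = -116 to +101 mm and y = -56 to +56 mm; the platen is centred at x = -50, y = 0; the arm's upright post is at x = +65, y = 0 (its top, 120 mm up, is the highest part but the handle). x points from platen to post, roughly to the robot's left; +y is the front, towards the robot; z up
- platen: aluminium plate 98 x 70 x 10 mm on which the cell is clamped; origin in the middle of its top face, 41 mm above the worktop; axes as the clamp's. It rests on a preloaded spring: stays up until about 44 N press on the cell, then sinks 1.7 mm as the force grows to 52 N, and there bottoms out hard
- nest (a point): the place for the cell, in the middle of the platen's top face, axes as the platen's. Eight locating pins (8 mm diameter, 9.5 mm high, top 3 mm tapered) at x = +-28, y = +-27.2 mm and x = +-41.2, y = +-12 mm leave 74.4 x 46.4 mm for the cell, long side along x. Its long sides are free of pins from x = -24 to +24 mm, room for fingers down to the platen
- flow_cell: loose flow cell, 72 x 44 x 28 mm, 0.22 to 0.37 kg: two aluminium plates with glass between, a round steel boss (26 mm diameter) on top whose face is 31 mm above the underside, and a small hose port on each short end, 9 mm long, 24 mm up. Origin in the middle of its underside, x along its 72 mm side, z up. Lies flat on the worktop right of the clamp. Grip it across the 44 mm; fits either way round
- swing_arm (a joint): angle of the clamp arm about its upright post, rad: 0 = home, over the platen, against its stop; positive = swung out, counterclockwise seen from above, up to 1.8 (pointing away from the robot). Starts at 1.25 to 1.65. Swings level and stays where it is left (0.3 N m of friction)
- bar_mid (a point): point in the middle of the arm's bar (22 mm wide, from 90 to 112 mm above the worktop), 60 mm from the post axis. x points along the arm from screw to post, z up. The screw's axis is 115 mm from the post axis; the round boss about the screw has 17 mm radius, its top is 117 mm above the worktop
- knob_grip (a point): centre of the wing handle on top of the screw: an upright bar 64 mm long (along x), 16 mm thick (along y), 22 mm high; z up, 147 to 149 mm above the worktop at the start, with some 19 mm free below the bar. Pinch it from above across y
- screw (a point): on the screw's axis at the arm's boss. Turning the handle clockwise seen from above tightens: handle, screw and pad sink 8 mm per turn (1.27 mm per rad). Takes 0.13 N m unloaded, about 0.2 N m at the set force, and stays where it is left. From start to set force 1.7 to 3.2 rad; 9 rad in all
- spindle: the clamp screw with its pressure pad and the handle; origin in the middle of the pad's underside (pad 23 mm diameter). With the arm home the pad stands over the middle of the platen, at the start 1 to 2.4 mm above the boss of a seated cell
- tab (a joint): indicator tab, a sprung steel tongue 18 mm wide, 5 mm thick, in the front (+y) face of the dark spring housing under the platen, 20 mm up; value = how far it stands out, m. Held flush (0) by a latch until the clamping force, at about 48 N, has sunk the platen 1.2 mm; then it springs out to 0.008 at once and stays out. Some 0.8 rad of the handle later the glass cracks (62 N)
- vial_pink: bystander: small glass vial, 27 mm diameter, 60 mm high, pink content, black cap, standing near the front edge of the worktop; origin under its middle
- vial_blue: bystander: the same kind of vial with pale blue content; origin under its middle
- orange_rack: bystander: moulded tube rack 70 x 132 x 49 mm on the worktop at the far right; origin under its middle
Things that resemble listed ones, but are neither listed nor needed, are in the scene too. There is more than one size of the flow_cell; the one meant has the size given above.

How it is judged:
On the way, in this order (a step that is already met when the one before it is completed fails the run):
1. the flow cell is seated flat on the platen between the pins and let go, with the clamp arm still swung out (horizontal distance between flow_cell and platen below 0.003 m and z of flow_cell in the frame of platen between -0.002 and 0.002 m and angle between the x axis of flow_cell and the x axis of platen, either way round below 0.08 rad and contact force between the fingers and flow_cell below 0.2 N and value of joint swing_arm above 0.5 rad), for 0.2 s.
2. the clamp arm is home against its stop, over the seated cell, with the tab still in (value of joint swing_arm below 0.04 rad and value of joint tab below 0.003 m and horizontal distance between flow_cell and platen below 0.003 m), for 0.2 s.
3. the screw is tightened on the cell until the tab is out (value of joint tab above 0.005 m and value of joint swing_arm below 0.04 rad and contact force between spindle and flow_cell above 40 N), for 0.2 s.
At the end, for the whole second after the job is handed in: The flow cell is at rest flat on the platen between the pins (within 3 mm of its middle, 2 mm in height and 0.08 rad in direction), the arm is home (within 0.04 rad of its stop), and the screw holds the cell with 40 to 62 N so that the tab stands more than 5 mm out (all of step 3 and contact force between spindle and flow_cell below 62 N and horizontal distance between flow_cell and platen below 0.003 m and z of flow_cell in the frame of platen between -0.002 and 0.002 m and angle between the x axis of flow_cell and the x axis of platen, either way round below 0.08 rad and linear speed of flow_cell below 0.01 m/s); the robot touches nothing.
It fails at once if the cell is clamped with more than 62 N (the glass cracks) (contact force between spindle and flow_cell above 62 N).
It fails at once if the cell is pressed or knocked onto the platen with more than 75 N (contact force between flow_cell and platen above 75 N).
It fails at once if a vial or the tube rack is pushed more than 25 mm or a vial is knocked over (distance of any of vial_pink, vial_blue, orange_rack from where it was at the start of the episode above 0.025 m or angle between any of vial_pink, vial_blue's own z axis and vertical above 0.6 rad).
It also fails if it takes over 72 s, if anything falls off the work surface, if the arm or the gripper's body presses on something with over 40 N, if the wrist force passes 120 N, or if a joint passes its speed limit or range.

## Robot

A 6-joint arm with a two-finger parallel gripper is mounted at the origin on a cart in front of the work surface, level with it; the furniture and walls round the work are solid. World frame = base frame: x ahead of the robot, y to its left, z up, the work surface at z = 0. Lengths are in m, angles in rad, forces in N, time in s.
With the tool pointing down it reaches from about 0.375 to 0.975 m from the base axis. Payload 3.8 kg.
Tool frame: the origin (TCP) lies on the mounting face of the last link; the fingertips stand 173 mm ahead of it and the grasp point (between the pads) lies 155 mm ahead of it; z points along the fingers, y is the line along which they close (so a half turn about z gives the same grasp; the last joint's range is limited). The gripper opens to 85 mm and grips with 20 to 120 N. Pads are 22 mm wide; open, the fingers measure 114 mm over their backs; the gripper's body (76 mm by 85 mm) begins 54 mm behind the grasp point. The pads swing forward as they close: fully open they stand 13 mm farther back than shut.
Start: joints at [1.143, 0.264, 1.604, -0, 1.274, -0.037], TCP at [0.257, 0.624, 0.405] pointing down, gripper open.
Joint ranges: [-2.63, 2.63], [-0.94, 2.18], [0.31, 2.57], [-1.31, 4.45], [0, 2.66], [-2.55, 2.55]. Speed limits (rad/s): [2.57, 2.57, 3.14, 3.14, 3.14, 3.14].

## Interface

Orientations are given as a rotation vector (axis times angle).
In Python, from workcell import bot gives the robot as it stands.
- The arm moves only by the tool drive_tool, never from a script. Its argument "increments" is a list of rows, each an object with "delta_pos": the shift along the tool's x, y, z in mm, a list of three; "turn": the turn about the tool's z in rad; "jaw": the opening, from -1 (shut) to 1 (fully open). A call has 1 to 8 rows; each row shifts and turns the commanded pose from where the row before left it, along the tool's axes as they then stand; what a row does not reach is not made up. A row lasts 1/12 s, in which the tool goes at most 41.7 mm and 7.16 degrees, less where a joint would pass 70% of its speed; a pose out of reach is approached as far as the arm can. A call is refused whole if a number of a shift passes 41.7 or a number of a turn 0.125, either way. A call with a gripper value outside its range is refused whole. The fingers move at their own pace and stop on an object; "grip_force" is the grip in N (left out, the last holds). Time passes only in rows, so rows that do not move let the fingers close. It gives the time, the measured TCP pose, the force, the opening and the grip force at its end, in the units of the state.
- bot.read_state(): the state, without advancing time (a new reading comes with each control period).
- bot.read_camera(name): name is "side" or "top" or "wrist"; returns a dict with "pixels" (384x512x3 uint8, red, green, blue), "fovy" (degrees; the focal length in pixels is half the picture's height over the tangent of half this angle, whatever the lens; pixels are square), "cx", "cy" (the principal point, pixels), "k1" (the pictures are not rectified: a ray, as slopes to the right and down, at radius r is drawn at 1 + k1 r^2 times it, then the intrinsics apply), "camera_from_world" (4x4, takes a point from world to camera coordinates); the wrist camera has in their place "hand_eye" (4x4, takes a point from camera to tool coordinates, whose origin is the TCP and whose axes are the flange's). Camera axes: x right, y down, z forward; pixel columns grow to the right and rows downward; lengths in m; the calibration is good to about 2 mm. A picture is of the moment at which its call begins: read the wrist's pose just before it. There is no depth.
- bot.finish_job(): hands the job in; it is judged then, once.
The state is a dict: "time": time; "q": joint angles; "joint_vel": joint speeds; "joint_torque": joint torques, N m; "tool_pos": TCP position; "tcp_rot": TCP orientation; "wrist_force": force on the tool from outside, world axes, zero at the start; "torque": the same for the moment, N m; "width": opening from 0.0 (shut) to 1.0 (fully open); "grip_force": force on a finger pad.
Only numpy, scipy, OpenCV 4.12 (cv2) and the standard library are available. Lean on these libraries where they do the work, as an engineer would, in place of code of your own. Each camera call takes 0.05 s, during which the arm holds its last target. There are 200 camera calls.

## Working session

There is one attempt and no reset: what is moved stays moved. The work goes in short steps, Python scripts to look and compute and a tool call to move; the robot and the scene stay as the last step left them, time stands still between calls to the robot, and variables do not carry over. Pictures are saved under pics/ and viewed, at most 10 in all, crops included, and the job is handed in when it is done.

Besides the shell and the picture viewer there is one more tool, called after "Request:" by a JSON object that holds its "name" and its "arguments". drive_tool: Moves the arm, as the interface text tells. Its arguments: {"type":"object","properties":{"increments":{"type":"array"},"grip_force":{"type":"number"}},"required":["increments"]}

```bash
mkdir -p pics; ls; cat > h.py <<'E'
import numpy as np, cv2
from scipy.spatial.transform import Rotation as R
from workcell import bot
def cam(name):
    s=bot.read_state(); c=bot.read_camera(name)
    H,W=c["pixels"].shape[:2]; f=H/2/np.tan(np.radians(c["fovy"])/2)
    K=np.array([[f,0,c["cx"]],[0,f,c["cy"]],[0,0,1.]])
    if name=="wrist":
        T=np.eye(4);T[:3,:3]=R.from_rotvec(s["tcp_rot"]).as_matrix();T[:3,3]=s["tool_pos"]
        M=np.linalg.inv(T@np.array(c["hand_eye"]))
    else: M=np.array(c["camera_from_world"])
    return dict(img=np.array(c["pixels"]),K=K,k1=c["k1"],M=M)
def save(c,p,crop=None,scale=1.5):
    im=c["img"][:,:,::-1]
    if crop: im=im[crop[1]:crop[3],crop[0]:crop[2]]
    cv2.imwrite(p,cv2.resize(im,None,fx=scale,fy=scale,interpolation=cv2.INTER_CUBIC))
def ray(c,u,v):
    d=np.array([c["k1"],0,0,0,0.])
    x=cv2.undistortPoints(np.array([[[u,v]]],float),c["K"],d)[0,0]
    Mi=np.linalg.inv(c["M"]); return Mi[:3,3],Mi[:3,:3]@np.array([x[0],x[1],1])
def onz(c,u,v,z):
    o,d=ray(c,u,v); return o+d*(z-o[2])/d[2]
def proj(c,P):
    P=np.atleast_2d(P)
    return cv2.projectPoints(P.astype(float),cv2.Rodrigues(c["M"][:3,:3])[0],c["M"][:3,3],c["K"],np.array([c["k1"],0,0,0,0.]))[0][:,0]
E
python3 - <<'E'
from h import *
import pickle
D={n:cam(n) for n in("top","side","wrist")}
pickle.dump(D,open("d0.pkl","wb"))
save(D["top"],"pics/top0.png");save(D["side"],"pics/side0.png")
for n in D: print(n,np.linalg.inv(D[n]["M"]).round(3).tolist(),D[n]["k1"],D[n]["K"][0,0])
s=bot.read_state();print(s)
E
```

```text
pics
top [[0.026, -0.996, 0.087, 0.362], [-1.0, -0.025, 0.018, -0.159], [-0.016, -0.088, -0.996, 1.195], [0.0, 0.0, 0.0, 1.0]] -0.04275529274747769 471.0850595278701
side [[-0.915, -0.129, 0.382, 0.155], [-0.402, 0.345, -0.848, 0.569], [-0.023, -0.93, -0.368, 0.407], [0.0, 0.0, 0.0, 1.0]] -0.08957895214659868 362.27052122980615
wrist [[0.38, 0.88, 0.285, 0.185], [0.925, -0.361, -0.118, 0.655], [-0.001, 0.308, -0.951, 0.373], [0.0, 0.0, 0.0, 1.0]] 0.01427564995661161 290.21670196257577
{'time': 0.15, 'q': array([ 1.14309316e+00,  2.64584384e-01,  1.60509813e+00,  1.65094115e-05,
        1.27370828e+00, -3.69244431e-02]), 'joint_vel': array([-1.21575481e-04, -3.58760158e-03, -3.38446237e-03,  9.26357290e-04,
       -1.47300190e-03,  5.87236896e-05]), 'joint_torque': array([ 1.27846629e-04, -5.15904450e+01, -3.67960954e+01, -6.17689307e-05,
        7.97808141e-03,  1.57640420e-05]), 'tool_pos': array([0.25701304, 0.62385613, 0.40362444]), 'tcp_rot': array([-6.09859386e-01, -3.08139108e+00,  2.74254081e-03]), 'wrist_force': array([ 0.32363043,  0.44204133, -1.16577404]), 'torque': array([-0.00103534, -0.02249808,  0.0116773 ]), 'grip_force': 0.0, 'width': 1.0020698211096437}
```

View pics/top0.png

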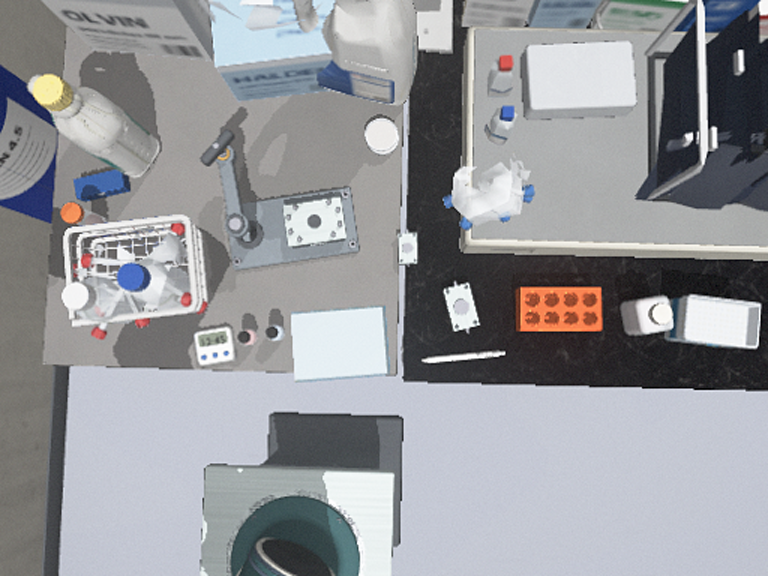

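View pics/side0.png

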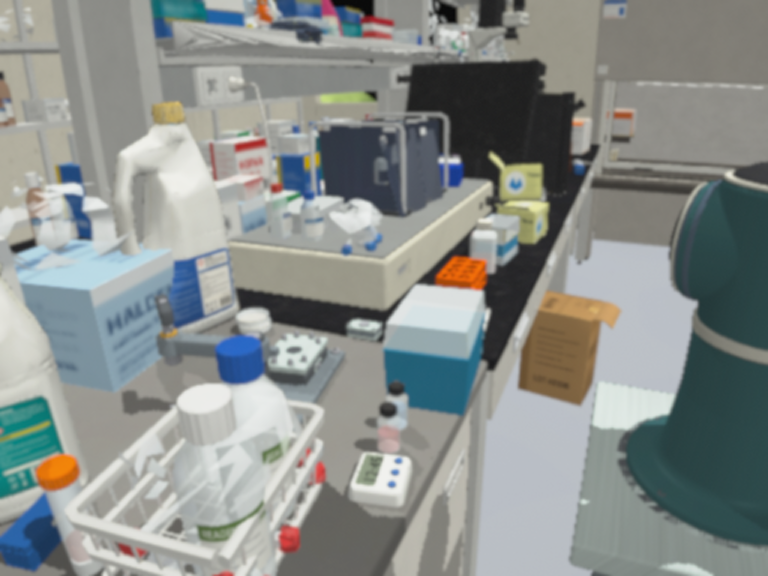

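The top view shows the clamp, with its post at view px (238,225) and platen centre at (315,222). Its arm is swung out, with the handle at (217,147). The full-size flow cell is at (461,306) and a small look-alike at (407,248). The vials are at (246,337) and (273,331), with a box at (340,343). I'll compute coordinates next.

```bash
python3 - <<'E'
from h import *
import pickle
D=pickle.load(open("d0.pkl","rb"));c=D["top"]
def p(n,u,v,z):print(n,onz(c,u/1.5,v/1.5,z).round(4))
p("platen",315,222,.041);p("post",238,222,.12)
p("handle",217,147,.148);p("cell boss",461,306,.031)
p("cell top end",453,281,.02);p("cell bot end",470,332,.02)
p("small",407,248,.02)
p("baseTL",345,187,.012);p("baseBR",357,248,.012);p("baseBL",237,268,.012)
p("vp",246,337,.06);p("vb",273,331,.06)
p("boxTL",292,310,.1);p("boxBR",387,375,.1);p("jug",415,60,.2)
save(c,"pics/topz.png",(120,80,340,260),3.6)
E
```

```text
platen [ 0.5609 -0.0174  0.041 ]
post [0.5447 0.0924 0.12  ]
handle [0.6549 0.1235 0.148 ]
cell boss [ 0.4284 -0.2618  0.031 ]
cell top end [ 0.4704 -0.2488  0.02  ]
cell bot end [ 0.3863 -0.2785  0.02  ]
small [ 0.524  -0.1708  0.02  ]
baseTL [ 0.6274 -0.0629  0.012 ]
baseBR [ 0.5231 -0.0865  0.012 ]
baseBL [0.4843 0.1157 0.012 ]
vp [0.3681 0.0851 0.06  ]
vb [0.3789 0.0418 0.06  ]
boxTL [0.4117 0.0063 0.1   ]
boxBR [ 0.3154 -0.1439  0.1   ]
jug [ 0.7762 -0.1743  0.2   ]
```

View pics/topz.png

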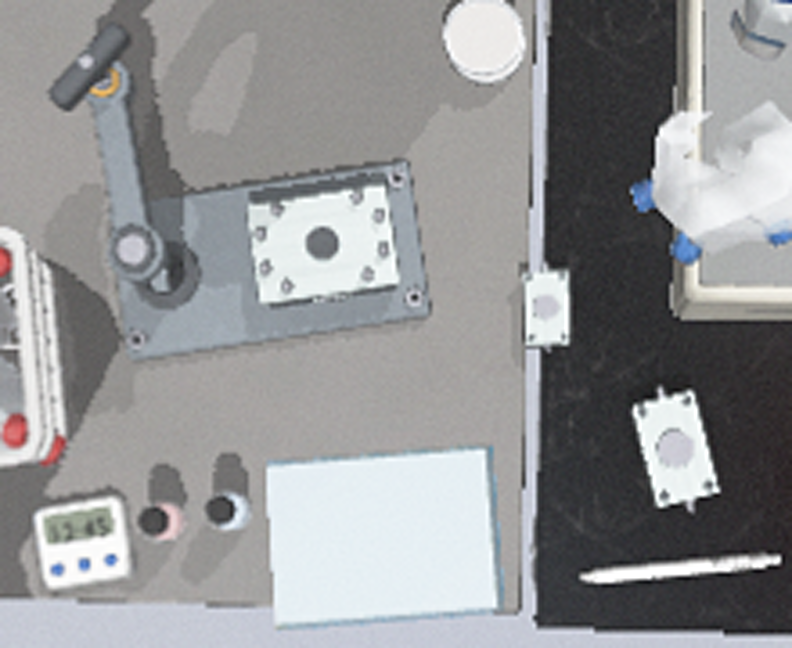

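Zoomed view (3.6x, offset 120,80): platen disc at (322,243), post top (133,247), handle (89,62), screw boss (106,82), right cell boss (674,448) with ports at (660,393) and (690,506), vials at (150,521) and (215,510).

```bash
python3 - <<'E'
from h import *
import pickle
D=pickle.load(open("d0.pkl","rb"));c=D["top"]
def p(n,u,v,z):
    q=onz(c,u/3.6+120,v/3.6+80,z);print(n,q.round(4));return q
a=p("platen",322,243,.041);P=[p("pc",u,v,.041) for u,v in((248,193),(386,184),(398,288),(260,303))]
po=p("post",133,247,.12);br=p("baseBR",430,312,.012);bl=p("baseBL",137,357,.012);tr=p("baseTR",408,160,.012)
print("mean platen",np.mean(P,0),np.arctan2(*(bl-br)[[1,0]]),np.linalg.norm(bl-br),np.linalg.norm(tr-br))
d=(po-a);print("post-platen",np.hypot(*d[:2]),np.arctan2(d[1],d[0]))
s=p("screwboss",106,82,.117);e=s-po;print(np.hypot(*e[:2]),np.arctan2(e[1],e[0]))
h=p("handle",89,62,.158);p("h1",58,104,.158);p("h2",124,30,.158)
p("cell",674,448,.031)
q1=p("c1",640,403,.028);q2=p("c2",692,392,.028);q3=p("c3",716,492,.028);q4=p("c4",656,506,.028)
p1=p("p1",660,393,.024);p2=p("p2",690,506,.024)
print("cell mean",(q1+q2+q3+q4)/4,np.linalg.norm(q3-q2),np.linalg.norm(q2-q1),[np.arctan2(*(x)[[1,0]]) for x in(q2-q3,q1-q4,p1-p2)])
p("boxfar",380,455,.1);p("boxR",500,610,.1);p("boxTL",268,463,.1)
# box height via side
sd=D["side"];print("side box base L corner",onz(sd,388/1.5,390/1.5,0).round(3))
print("side proj of top corners z",[ (z,proj(sd,onz(c,268/3.6+120,463/3.6+80,z)).round(0)*1.5) for z in(.06,.08,.1,.12,.14)])
E
```

```text
platen [ 0.5621 -0.016   0.041 ]
pc [0.596  0.0367 0.041 ]
pc [ 0.6044 -0.0589  0.041 ]
pc [ 0.532  -0.0695  0.041 ]
pc [0.5194 0.0253 0.041 ]
post [0.5432 0.0963 0.12  ]
baseBR [ 0.5198 -0.0903  0.012 ]
baseBL [0.483  0.1155 0.012 ]
baseTR [ 0.6282 -0.0714  0.012 ]
mean platen [ 0.56298254 -0.01658408  0.041     ] 1.747836819333387 0.2090643178525405 0.10999375942802038
post-platen 0.11389494804949718 1.7383134384515118
screwboss [0.6523 0.12   0.117 ]
0.11165975216813617 0.21336658768047875
handle [0.6539 0.1208 0.158 ]
h1 [0.6266 0.1391 0.158 ]
h2 [0.675  0.0996 0.158 ]
cell [ 0.4273 -0.2616  0.031 ]
c1 [ 0.4579 -0.2379  0.028 ]
c2 [ 0.4664 -0.2736  0.028 ]
c3 [ 0.398  -0.2912  0.028 ]
c4 [ 0.3874 -0.2502  0.028 ]
p1 [ 0.4656 -0.2519  0.024 ]
p2 [ 0.388  -0.2739  0.024 ]
cell mean [ 0.42742515 -0.26322073  0.028     ] 0.07068314499409649 0.036692071337491396 [np.float64(0.2512253365612), np.float64(0.17252387843095973), np.float64(0.27672704687182953)]
boxfar [ 0.4142 -0.0658  0.1   ]
boxR [ 0.3167 -0.1459  0.1   ]
boxTL [0.4071 0.0067 0.1   ]
side box base L corner [ 0.419 -0.026  0.   ]
side proj of top corners z [(0.06, array([[382.5, 366. ]])), (0.08, array([[384., 351.]])), (0.1, array([[385.5, 337.5]])), (0.12, array([[385.5, 321. ]])), (0.14, array([[387., 306.]]))]
```

Request:
{"name": "drive_tool", "arguments": {"increments": [{"delta_pos":[-30.6,-25.6,0],"turn":0,"jaw":1},{"delta_pos":[-30.6,-25.6,0],"turn":0,"jaw":1},{"delta_pos":[-30.6,-25.6,0],"turn":0,"jaw":1},{"delta_pos":[-30.6,-25.6,0],"turn":0,"jaw":1},{"delta_pos":[-30.6,-25.6,0],"turn":0,"jaw":1},{"delta_pos":[-30.6,-25.6,0],"turn":0,"jaw":1},{"delta_pos":[-30.6,-25.6,0],"turn":0,"jaw":1},{"delta_pos":[-30.6,-25.6,0],"turn":0,"jaw":1}]}}

```text
time: 0.82
tool_pos: [0.4057, 0.3396, 0.4045]
tcp_rot: [-0.609, -3.082, 0.0]
wrist_force: [0.5, -0.3, 0.2]
width: 0.998
grip_force: 0.0
```

Request:
{"name": "drive_tool", "arguments": {"increments": [{"delta_pos":[-30.6,-25.6,0],"turn":0,"jaw":1},{"delta_pos":[-30.6,-25.6,0],"turn":0,"jaw":1},{"delta_pos":[-30.6,-25.6,0],"turn":0,"jaw":1},{"delta_pos":[-30.6,-25.6,0],"turn":0,"jaw":1},{"delta_pos":[-10,-37.4,0],"turn":0,"jaw":1},{"delta_pos":[-10,-37.4,0],"turn":0,"jaw":1},{"delta_pos":[-10,-37.4,0],"turn":0,"jaw":1},{"delta_pos":[-10,-37.4,0],"turn":0,"jaw":1}]}}

```text
time: 1.48
tool_pos: [0.4589, 0.0449, 0.4044]
tcp_rot: [-0.61, -3.082, 0.0]
wrist_force: [0.5, -1.0, -0.3]
width: 1.001
grip_force: 0.0
```

Request:
{"name": "drive_tool", "arguments": {"increments": [{"delta_pos":[-10,-37.4,0],"turn":0,"jaw":1},{"delta_pos":[-10,-37.4,0],"turn":0,"jaw":1},{"delta_pos":[-10,-37.4,0],"turn":0,"jaw":1},{"delta_pos":[-10,-37.4,0],"turn":0,"jaw":1},{"delta_pos":[-10,-37.4,0],"turn":0,"jaw":1},{"delta_pos":[-10,-37.4,0],"turn":0,"jaw":1},{"delta_pos":[-10,-37.4,0],"turn":0,"jaw":1},{"delta_pos":[-10,-37.4,0],"turn":0,"jaw":1}]}}

```text
time: 2.15
tool_pos: [0.4187, -0.2622, 0.4046]
tcp_rot: [0.61, 3.082, 0.0]
wrist_force: [0.2, -1.1, 0.5]
width: 0.999
grip_force: 0.0
```

Request:
{"name": "drive_tool", "arguments": {"increments": [{"delta_pos":[0,0,0],"turn":0.12,"jaw":1},{"delta_pos":[0,0,0],"turn":0.12,"jaw":1},{"delta_pos":[0,0,0],"turn":0.12,"jaw":1},{"delta_pos":[0,0,0],"turn":0.12,"jaw":1},{"delta_pos":[0,0,0],"turn":0.12,"jaw":1},{"delta_pos":[0,0,0],"turn":0.12,"jaw":1},{"delta_pos":[0,0,0],"turn":0.12,"jaw":1},{"delta_pos":[0,0,0],"turn":0.12,"jaw":1}]}}

```text
time: 2.82
tool_pos: [0.4194, -0.2604, 0.4043]
tcp_rot: [-1.971, -2.445, 0.0]
wrist_force: [-0.6, 0.4, -0.7]
width: 1.001
grip_force: 0.0
```

Request:
{"name": "drive_tool", "arguments": {"increments": [{"delta_pos":[0,0,0],"turn":0.12,"jaw":1},{"delta_pos":[0,0,0],"turn":0.12,"jaw":1},{"delta_pos":[0,0,0],"turn":0.12,"jaw":1},{"delta_pos":[0,0,0],"turn":0.12,"jaw":1},{"delta_pos":[0,0,0],"turn":0.12,"jaw":1},{"delta_pos":[0,0,0],"turn":0.12,"jaw":1},{"delta_pos":[0,0,0],"turn":0.12,"jaw":1},{"delta_pos":[0,0,0],"turn":0.12,"jaw":1}]}}

```text
time: 3.48
tool_pos: [0.4195, -0.2603, 0.4044]
tcp_rot: [-2.878, -1.259, 0.0]
wrist_force: [0.7, 0.1, -0.4]
width: 1.004
grip_force: 0.0
```

Request:
{"name": "drive_tool", "arguments": {"increments": [{"delta_pos":[0,0,20],"turn":0.12,"jaw":1},{"delta_pos":[0,0,20],"turn":0.12,"jaw":1},{"delta_pos":[0,0,20],"turn":0.12,"jaw":1},{"delta_pos":[0,0,20],"turn":0.12,"jaw":1},{"delta_pos":[0,0,20],"turn":0.1,"jaw":1},{"delta_pos":[0,0,0],"turn":0,"jaw":1},{"delta_pos":[0,0,0],"turn":0,"jaw":1}]}}

```text
time: 4.07
tool_pos: [0.419, -0.26, 0.3035]
tcp_rot: [-3.114, -0.397, 0.004]
wrist_force: [-0.6, -0.3, 0.7]
width: 1.001
grip_force: 0.0
```

```bash
python3 - <<'E'
from h import *
import pickle
c=cam("wrist");pickle.dump(c,open("w1.pkl","wb"));save(c,"pics/w1.png")
s=bot.read_state();print(s["tool_pos"],s["q"].round(3),s["time"])
E
```

```text
[ 0.4196356  -0.2605173   0.30492489] [-0.606  0.008  2.087 -0.     1.047  0.711] 4.1167
```

View pics/w1.png

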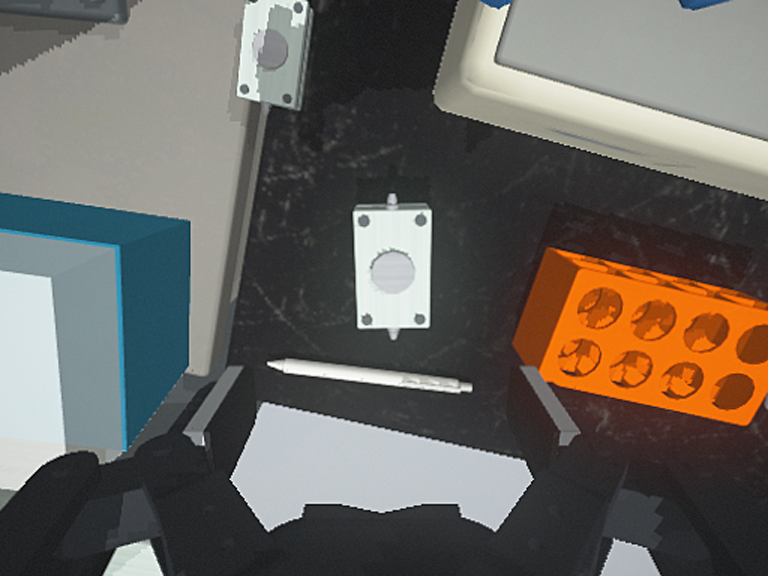

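The wrist view shows the cell upright in the picture, with its boss at (392,272) and its ports at (392,200) and (393,335). The rack's left edge is about 520 px and the blue box is to the left.

```bash
python3 - <<'E'
from h import *
import pickle
c=pickle.load(open("w1.pkl","rb"))
f=lambda u,v,z:onz(c,u/1.5,v/1.5,z)
b=f(392,272,.031);q=[f(*x,.028) for x in((355,208),(431,208),(431,328),(357,328))]
m=np.mean(q,0);print(b,m,np.linalg.norm(q[1]-q[0]),np.linalg.norm(q[2]-q[1]))
p1,p2=f(392,197,.024),f(393,337,.024);d=p1-p2;e=q[0]-q[3];g=q[1]-q[2]
print("yaw",[np.arctan2(x[1],x[0]) for x in(d,e,g)])
print("rack",f(515,345,0),f(550,248,.049),"pen",f(268,365,.005),f(470,388,.005))
s=bot.read_state();Rm=R.from_rotvec(s["tcp_rot"]).as_matrix();print(Rm.round(3))
t=np.r_[(b[:2]+m[:2])/2,0.168];print("delta tool mm",(Rm.T@(t-s["tool_pos"])*1000).round(1))
E
```

```text
[ 0.42859893 -0.26248012  0.031     ] [ 0.42877392 -0.26341114  0.028     ] 0.04245123265925224 0.07286092655168061
yaw [np.float64(0.2697419106867704), np.float64(0.25292216312912474), np.float64(0.2902378705301141)]
rack [ 0.3908548  -0.36088747  0.        ] [ 0.46714758 -0.33745063  0.049     ] pen [ 0.33555944 -0.19981615  0.005     ] [ 0.35358894 -0.33964881  0.005     ]
[[ 0.968  0.251 -0.   ]
 [ 0.251 -0.968  0.   ]
 [-0.    -0.    -1.   ]]
delta tool mm [  8.2   4.7 136.9]
```

Request:
{"name": "drive_tool", "arguments": {"increments": [{"delta_pos":[8.2,4.7,25],"turn":-0.016,"jaw":1},{"delta_pos":[0,0,30],"turn":0,"jaw":1},{"delta_pos":[0,0,30],"turn":0,"jaw":1},{"delta_pos":[0,0,22],"turn":0,"jaw":1},{"delta_pos":[0,0,12],"turn":0,"jaw":1},{"delta_pos":[0,0,8],"turn":0,"jaw":1},{"delta_pos":[0,0,0],"turn":0,"jaw":1}]}}

```text
time: 4.7
tool_pos: [0.4289, -0.2631, 0.1774]
tcp_rot: [-3.113, -0.419, 0.001]
wrist_force: [0.0, 0.8, 0.4]
width: 0.998
grip_force: 0.0
```

Request:
{"name": "drive_tool", "arguments": {"increments": [{"delta_pos":[0,0,0],"turn":0,"jaw":-1},{"delta_pos":[0,0,0],"turn":0,"jaw":-1},{"delta_pos":[0,0,0],"turn":0,"jaw":-1},{"delta_pos":[0,0,0],"turn":0,"jaw":-1},{"delta_pos":[0,0,0],"turn":0,"jaw":-1},{"delta_pos":[0,0,0],"turn":0,"jaw":-1},{"delta_pos":[0,0,0],"turn":0,"jaw":-1},{"delta_pos":[0,0,0],"turn":0,"jaw":-1}], "grip_force": 50}}

```text
time: 5.37
tool_pos: [0.4296, -0.2636, 0.1794]
tcp_rot: [3.112, 0.418, 0.004]
wrist_force: [0.0, -0.1, 6.4]
width: 0.505
grip_force: 53.1
```

Request:
{"name": "drive_tool", "arguments": {"increments": [{"delta_pos":[0,0,-10],"turn":0,"jaw":-1},{"delta_pos":[0,0,-25],"turn":0,"jaw":-1},{"delta_pos":[0,0,-35],"turn":0,"jaw":-1},{"delta_pos":[0,0,-35],"turn":0,"jaw":-1},{"delta_pos":[0,0,-35],"turn":0,"jaw":-1},{"delta_pos":[0,0,-20],"turn":0,"jaw":-1},{"delta_pos":[15,-15,0],"turn":0,"jaw":-1},{"delta_pos":[28,-29,0],"turn":0,"jaw":-1}]}}

```text
time: 6.03
tool_pos: [0.4584, -0.2112, 0.3408]
tcp_rot: [3.11, 0.411, 0.005]
wrist_force: [1.7, -0.0, -3.0]
width: 0.502
grip_force: 52.1
```

Request:
{"name": "drive_tool", "arguments": {"increments": [{"delta_pos":[28,-29,0],"turn":0,"jaw":-1},{"delta_pos":[28,-29,0],"turn":0,"jaw":-1},{"delta_pos":[28,-29,0],"turn":0,"jaw":-1},{"delta_pos":[28,-29,0],"turn":0,"jaw":-1},{"delta_pos":[25,-27,0],"turn":0,"jaw":-1},{"delta_pos":[13,-15,0],"turn":0,"jaw":-1},{"delta_pos":[0,0,0],"turn":-0.08,"jaw":-1},{"delta_pos":[0,0,0],"turn":-0.12,"jaw":-1}]}}

```text
time: 6.7
tool_pos: [0.5616, -0.0154, 0.3376]
tcp_rot: [-3.053, -0.737, 0.002]
wrist_force: [-0.3, -0.5, -2.5]
width: 0.506
grip_force: 52.2
```

Request:
{"name": "drive_tool", "arguments": {"increments": [{"delta_pos":[0,0,0],"turn":-0.12,"jaw":-1},{"delta_pos":[0,0,0],"turn":-0.12,"jaw":-1},{"delta_pos":[0,0,0],"turn":-0.12,"jaw":-1},{"delta_pos":[0,0,0],"turn":-0.12,"jaw":-1},{"delta_pos":[0,0,0],"turn":-0.12,"jaw":-1},{"delta_pos":[0,0,0],"turn":-0.12,"jaw":-1},{"delta_pos":[0,0,0],"turn":-0.12,"jaw":-1},{"delta_pos":[0,0,0],"turn":-0.12,"jaw":-1}]}}

```text
time: 7.37
tool_pos: [0.561, -0.0172, 0.3376]
tcp_rot: [-2.369, -2.062, 0.001]
wrist_force: [0.1, 0.1, -3.6]
width: 0.506
grip_force: 52.1
```

Request:
{"name": "drive_tool", "arguments": {"increments": [{"delta_pos":[0,0,0],"turn":-0.12,"jaw":-1},{"delta_pos":[0,0,0],"turn":-0.12,"jaw":-1},{"delta_pos":[0,0,0],"turn":-0.08,"jaw":-1},{"delta_pos":[0,0,0],"turn":0,"jaw":-1},{"delta_pos":[0,0,0],"turn":0,"jaw":-1}]}}

```text
time: 7.78
tool_pos: [0.5612, -0.0172, 0.3376]
tcp_rot: [-2.02, -2.405, 0.001]
wrist_force: [-0.4, 0.2, -2.1]
width: 0.5
grip_force: 52.1
```

```bash
python3 - <<'E'
from h import *
import pickle
c=cam("wrist");pickle.dump(c,open("w2.pkl","wb"));save(c,"pics/w2.png")
s=bot.read_state();print(s["tool_pos"],s["tcp_rot"],s["q"].round(3),s["time"],s["width"],s["wrist_force"])
E
```

```text
[ 0.56128042 -0.0172682   0.33766022] [-2.02015872e+00 -2.40533972e+00  5.85470106e-04] [-0.075  0.103  1.921 -0.     1.118 -0.249] 7.8333 0.5009377172238659 [ 0.42370883  0.10775633 -2.68164629]
```

View pics/w2.png

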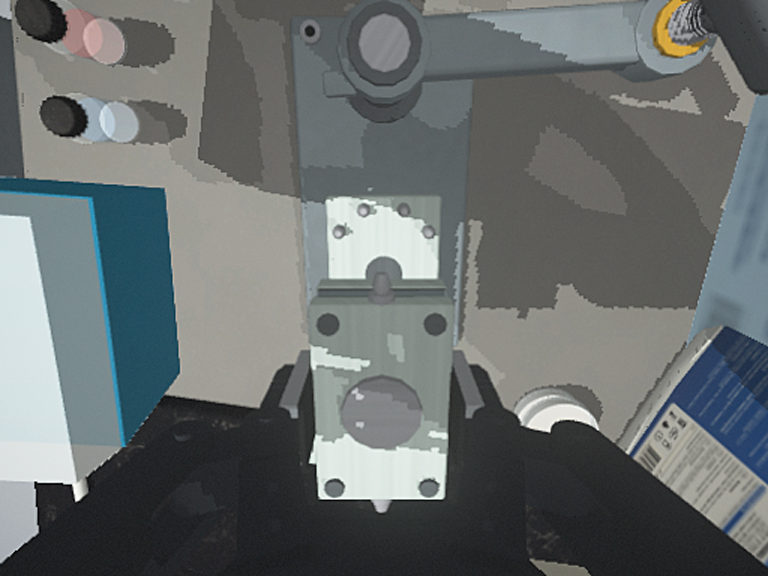

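The wrist view shows the four left pins at (363,210), (404,210), (339,231) and (428,231), the post top at (385,43), and the held cell below with its boss at (381,411). I'll refine the pins by subpixel detection and fit the nest.

```bash
python3 - <<'E'
from h import *
import pickle
from scipy.optimize import least_squares
c=pickle.load(open("w2.pkl","rb"))
uv=np.array([(364,210),(404,210),(340,231),(429,231)])/1.5
# pins tops appear radius ~4px of view; local frame pts
L=np.array([(.0412,.012),(.0412,-.012),(.028,.0272),(.028,-.0272)])
W=np.array([onz(c,*q,.0505) for q in uv]);print(W.round(4))
def w(p):
    C,S=np.cos(p[2]),np.sin(p[2]);return np.c_[p[0]+C*L[:,0]-S*L[:,1],p[1]+S*L[:,0]+C*L[:,1]]
r=least_squares(lambda p:(w(p)-W[:,:2]).ravel()*1e3,[.5625,-.0165,1.745]);print(r.x.round(4),r.fun.round(2))
f=lambda u,v,z:onz(c,u/1.5,v/1.5,z)
post=f(385,43,.12);print("post",post,"platen from post",(post[:2]-.115*np.array([np.cos(r.x[2]),np.sin(r.x[2])])).round(4))
e=[f(327,197,.041),f(440,197,.041)];print("platen far edge",e,"mid",np.mean(e,0))
h=.158
print("boss",f(381,411,h+.031).round(4),"ports",f(381,275,h+.024).round(4),f(381,510,h+.024).round(4))
print("corners",[f(*q,h+.028).round(4) for q in((309,303),(452,297),(447,499),(318,498))])
s=bot.read_state();print(s["tool_pos"])
g=cv2.cvtColor(c["img"],cv2.COLOR_RGB2GRAY)[125:170,205:305]
cv2.imwrite("pics/w2z.png",cv2.resize(c["img"][120:215,200:310,::-1],None,fx=7,fy=6.3,interpolation=cv2.INTER_CUBIC))
E
```

```text
[[0.5446 0.0236 0.0505]
 [0.5677 0.0277 0.0505]
 [0.5325 0.0088 0.0505]
 [0.5847 0.018  0.0505]]
[ 0.5635 -0.0145  1.7476] [-0.18  0.32  0.34  0.47 -0.77 -0.58  0.61 -0.21]
post [0.54317146 0.09773211 0.12      ] platen from post [ 0.5634 -0.0155]
platen far edge [array([0.52126348, 0.02599339, 0.041     ]), array([0.5883057 , 0.03781694, 0.041     ])] mid [0.55478459 0.03190516 0.041     ]
boss [ 0.5619 -0.017   0.189 ] ports [0.5545 0.0248 0.182 ] [ 0.5698 -0.0623  0.182 ]
corners [array([0.5348, 0.0137, 0.186 ]), array([0.5761, 0.0229, 0.186 ]), array([ 0.5908, -0.0497,  0.186 ]), array([ 0.5468, -0.057 ,  0.186 ])]
[ 0.56128042 -0.0172682   0.33766022]
```

View pics/w2z.png

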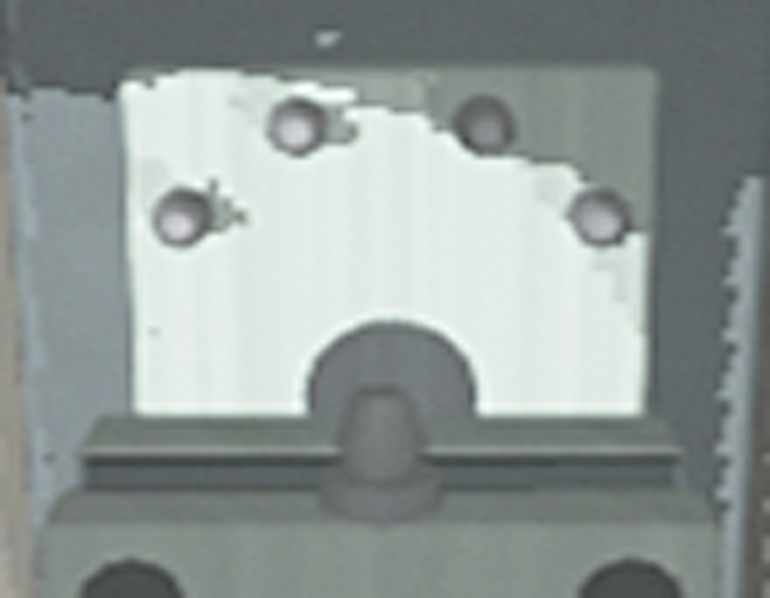

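Request:
{"name": "drive_tool", "arguments": {"increments": [{"delta_pos":[1.1,1.4,15],"turn":0,"jaw":-1},{"delta_pos":[0,0,28],"turn":0,"jaw":-1},{"delta_pos":[0,0,28],"turn":0,"jaw":-1},{"delta_pos":[0,0,20],"turn":0,"jaw":-1},{"delta_pos":[0,0,11],"turn":0,"jaw":-1},{"delta_pos":[0,0,0],"turn":0,"jaw":-1},{"delta_pos":[0,0,0],"turn":0,"jaw":-1}]}}

```text
time: 8.42
tool_pos: [0.5628, -0.0159, 0.2356]
tcp_rot: [-2.018, -2.407, 0.001]
wrist_force: [0.2, -1.1, -2.5]
width: 0.504
grip_force: 52.0
```

```bash
python3 - <<'E'
from h import *
import pickle
c=cam("wrist");t=cam("top");pickle.dump((c,t),open("w3.pkl","wb"))
a=cv2.resize(c["img"][100:384,140:380,::-1],None,fx=2,fy=2,interpolation=cv2.INTER_CUBIC)
cv2.imwrite("pics/w3.png",a)
s=bot.read_state();print(s["tool_pos"],s["tcp_rot"],s["wrist_force"],s["time"])
E
```

```text
[ 0.56390761 -0.01598368  0.23744472] [2.01643406 2.40583829 0.00277826] [ 0.14237321 -0.26106457 -2.78543298] 8.5167
```

View pics/w3.png

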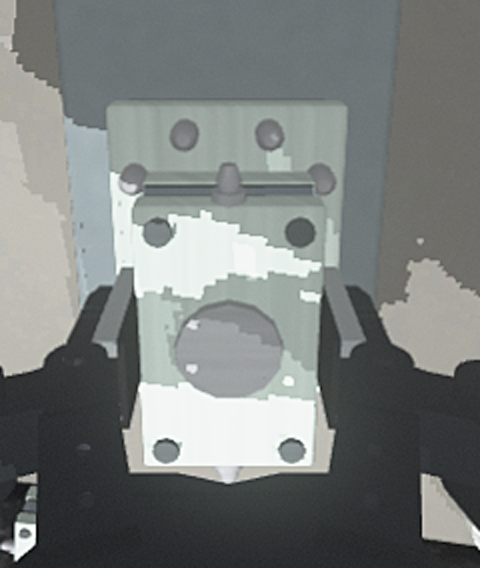

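The close view shows the pins at crop px (184,133), (269,133), (131,178) and (321,178). The cell's front edge runs u=133 to 325, with the boss at (229,349) and port at (230,180). I'll compare the two centrelines.

```bash
python3 - <<'E'
from h import *
import pickle
from scipy.optimize import least_squares
c,t=pickle.load(open("w3.pkl","rb"))
f=lambda u,v,z:onz(c,140+u/2,100+v/2,z)
L=np.array([(.0412,.012),(.0412,-.012),(.028,.0272),(.028,-.0272)])
W=np.array([f(*q,.048) for q in((184,134),(269,134),(132,178),(321,178))])
def w(p):
    C,S=np.cos(p[2]),np.sin(p[2]);return np.c_[p[0]+C*L[:,0]-S*L[:,1],p[1]+S*L[:,0]+C*L[:,1]]
r=least_squares(lambda p:(w(p)-W[:,:2]).ravel()*1e3,[.5625,-.0165,1.745]);print("nest",r.x.round(4),r.fun.round(2))
e=[f(107,101,.041),f(347,101,.041)];print("from edge",(np.mean(e,0)[:2]-.049*np.array([np.cos(1.746),np.sin(1.746)])).round(4),np.linalg.norm(e[1]-e[0]))
n=r.x[:2]
C,S=np.cos(r.x[2]),np.sin(r.x[2]);A=np.array([[C,S],[-S,C]])
for h in(.056,.058):
    b=f(229,349,h+.031);q=np.array([f(*x,h+.028) for x in((133,197),(325,197),(314,466),(145,466))])
    print(h,"boss in nest mm",(A@(b[:2]-n)*1e3).round(2),"corners",(A@(q[:,:2]-n).T*1e3).round(1).tolist(),"mean",(A@(q.mean(0)[:2]-n)*1e3).round(2))
    print("port",(A@(f(230,166,h+.024)[:2]-n)*1e3).round(2))
E
```

```text
nest [ 0.5628 -0.0145  1.747 ] [-0.26  0.16  0.18  0.23 -0.34 -0.26  0.41 -0.13]
from edge [ 0.5629 -0.0145] 0.06819912012687142
0.056 boss in nest mm [-1.6  -0.66] corners [[35.3, 35.3, -38.7, -38.7], [20.6, -21.9, -22.7, 21.1]] mean [-1.7  -0.73]
port [41.26 -0.87]
0.058 boss in nest mm [-0.25 -0.65] corners [[36.0, 36.0, -36.8, -36.8], [20.2, -21.5, -22.4, 20.7]] mean [-0.38 -0.72]
port [41.85 -0.86]
```

Request:
{"name": "drive_tool", "arguments": {"increments": [{"delta_pos":[0.5,-0.6,2],"turn":0,"jaw":-1},{"delta_pos":[0,0,2],"turn":0,"jaw":-1},{"delta_pos":[0,0,2],"turn":0,"jaw":-1},{"delta_pos":[0,0,2],"turn":0,"jaw":-1},{"delta_pos":[0,0,2],"turn":0,"jaw":-1},{"delta_pos":[0,0,0],"turn":0,"jaw":-1}]}}

```text
time: 9.02
tool_pos: [0.5619, -0.0155, 0.2252]
tcp_rot: [-2.017, -2.408, 0.001]
wrist_force: [-0.1, 0.4, -2.9]
width: 0.502
grip_force: 52.0
```

Request:
{"name": "drive_tool", "arguments": {"increments": [{"delta_pos":[0,0,1.5],"turn":0,"jaw":-1},{"delta_pos":[0,0,1.5],"turn":0,"jaw":-1},{"delta_pos":[0,0,1],"turn":0,"jaw":-1},{"delta_pos":[0,0,1],"turn":0,"jaw":-1},{"delta_pos":[0,0,0],"turn":0,"jaw":-1}]}}

```text
time: 9.43
tool_pos: [0.5622, -0.0156, 0.2206]
tcp_rot: [-2.018, -2.408, 0.0]
wrist_force: [-0.2, 0.1, -2.8]
width: 0.499
grip_force: 52.1
```

Request:
{"name": "drive_tool", "arguments": {"increments": [{"delta_pos":[0,0,1],"turn":0,"jaw":-1},{"delta_pos":[0,0,0.5],"turn":0,"jaw":-1},{"delta_pos":[0,0,0],"turn":0,"jaw":-1}]}}

```text
time: 9.68
tool_pos: [0.5623, -0.0156, 0.2204]
tcp_rot: [-2.018, -2.408, 0.0]
wrist_force: [-4.2, 0.2, 5.6]
width: 0.505
grip_force: 53.1
```

Request:
{"name": "drive_tool", "arguments": {"increments": [{"delta_pos":[0,0,0],"turn":0,"jaw":0.1},{"delta_pos":[0,0,0],"turn":0,"jaw":0.3},{"delta_pos":[0,0,0],"turn":0,"jaw":0.6},{"delta_pos":[0,0,0],"turn":0,"jaw":0.6},{"delta_pos":[0,0,0],"turn":0,"jaw":0.6},{"delta_pos":[0,0,0],"turn":0,"jaw":0.6},{"delta_pos":[0,0,-5],"turn":0,"jaw":0.6},{"delta_pos":[0,0,-15],"turn":0,"jaw":0.6}]}}

```text
time: 10.35
tool_pos: [0.5608, -0.0155, 0.2372]
tcp_rot: [-2.015, -2.405, 0.005]
wrist_force: [-1.3, -0.2, -0.7]
width: 0.801
grip_force: 0.0
```

Request:
{"name": "drive_tool", "arguments": {"increments": [{"delta_pos":[0,0,-30],"turn":0,"jaw":0.6},{"delta_pos":[0,0,-35],"turn":0,"jaw":0.6},{"delta_pos":[0,0,-35],"turn":0,"jaw":0.6},{"delta_pos":[0,0,-25],"turn":0,"jaw":0.6},{"delta_pos":[0,0,0],"turn":0,"jaw":0.6},{"delta_pos":[0,0,0],"turn":0,"jaw":0.6}]}}

```text
time: 10.85
tool_pos: [0.5629, -0.0156, 0.3671]
tcp_rot: [2.015, 2.405, 0.005]
wrist_force: [-0.4, -0.7, -0.5]
width: 0.802
grip_force: 0.0
```

```bash
python3 - <<'E'
from h import *
import pickle
c=cam("wrist");pickle.dump(c,open("w4.pkl","wb"));save(c,"pics/w4.png")
s=bot.read_state();print(s["tool_pos"],s["tcp_rot"],s["wrist_force"],s["time"],s["width"])
E
```

```text
[ 0.56210293 -0.0155417   0.3648196 ] [2.01686025e+00 2.40728649e+00 1.17519047e-03] [ 0.00800256 -0.39444477 -1.23867762] 10.9 0.7986525555911783
```

View pics/w4.png

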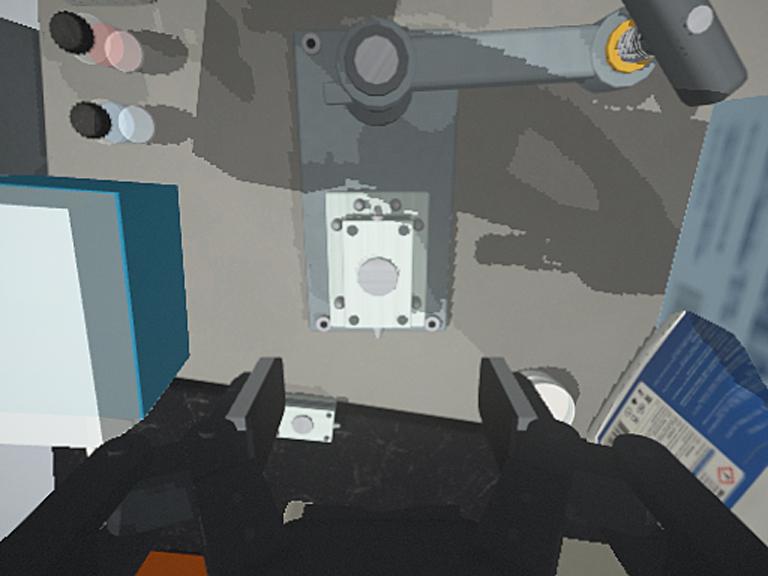

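The cell is seated: boss at (377,277), with pins on all sides. The arm's post top is at (376,58) and the screw boss at (620,47). Next I'll measure the arm angle and check basket clearance.

```bash
python3 - <<'E'
from h import *
import pickle
c=pickle.load(open("w4.pkl","rb"));t=pickle.load(open("d0.pkl","rb"))
f=lambda u,v,z:onz(c,u/1.5,v/1.5,z)
po=f(376,58,.12);sb=f(618,47,.117);b=f(377,277,.072)
print("post",po,"screw",sb,"boss cell",b)
e=sb-po;print(np.hypot(*e[:2]),np.arctan2(e[1],e[0]))
a=[f(410,30,.112),f(600,22,.112),f(412,90,.112),f(598,83,.112)];print("bar angles",[np.arctan2(*(y-x)[[1,0]]) for x,y in((a[0],a[1]),(a[2],a[3]))])
print("bar mid edges",f(500,26,.112),f(500,88,.112))
T=t["top"]
for z in(.05,.1,.13):print(z,"basket FR",onz(T,193/1.5,216/1.5,z).round(3),"R",onz(T,205/1.5,300/1.5,z).round(3),"halde",onz(T,225/1.5,98/1.5,z).round(3))
print("handle",f(700,18,.16),f(737,80,.15))
E
```

```text
post [0.54253321 0.09836422 0.12      ] screw [0.64848934 0.12202645 0.117     ] boss cell [ 0.56305836 -0.0164204   0.072     ]
0.10856612102094128 0.2197157751528065
bar angles [np.float64(0.21115021458840996), np.float64(0.20876718903873454)]
bar mid edges [0.59529154 0.12224562 0.112     ] [0.60202438 0.09747404 0.112     ]
0.05 basket FR [0.565 0.184 0.05 ] R [0.427 0.157 0.05 ] halde [0.767 0.141 0.05 ]
0.1 basket FR [0.556 0.169 0.1  ] R [0.424 0.143 0.1  ] halde [0.749 0.128 0.1  ]
0.13 basket FR [0.551 0.16  0.13 ] R [0.422 0.135 0.13 ] halde [0.739 0.12  0.13 ]
handle [0.654334   0.12398335 0.16      ] [0.68287003 0.11005504 0.15      ]
```

Request:
{"name": "drive_tool", "arguments": {"increments": [{"delta_pos":[29.1,15.2,0],"turn":0,"jaw":0.1},{"delta_pos":[29.1,15.2,0],"turn":0,"jaw":0.1},{"delta_pos":[29.1,15.2,0],"turn":0,"jaw":0.1},{"delta_pos":[29.1,15.2,0],"turn":0,"jaw":0.1},{"delta_pos":[0,0,0],"turn":-0.1235,"jaw":0.1},{"delta_pos":[0,0,0],"turn":-0.1235,"jaw":0.1},{"delta_pos":[0,0,0],"turn":-0.1235,"jaw":0.1},{"delta_pos":[0,0,0],"turn":-0.1235,"jaw":0.1}]}}

```text
time: 11.57
tool_pos: [0.6008, 0.1101, 0.3611]
tcp_rot: [-1.356, -2.829, 0.005]
wrist_force: [-0.2, -0.3, -0.4]
width: 0.549
grip_force: 0.0
```

Request:
{"name": "drive_tool", "arguments": {"increments": [{"delta_pos":[0,0,0],"turn":-0.1235,"jaw":0.1},{"delta_pos":[0,0,0],"turn":-0.1235,"jaw":0.1},{"delta_pos":[0,0,0],"turn":-0.1235,"jaw":0.1},{"delta_pos":[0,0,0],"turn":-0.1235,"jaw":0.1},{"delta_pos":[0,0,0],"turn":-0.1235,"jaw":0.1},{"delta_pos":[0,0,0],"turn":-0.1235,"jaw":0.1},{"delta_pos":[0,0,0],"turn":-0.1235,"jaw":0.1},{"delta_pos":[0,0,0],"turn":-0.1235,"jaw":0.1}]}}

```text
time: 12.23
tool_pos: [0.6007, 0.1096, 0.3612]
tcp_rot: [0.146, -3.133, 0.001]
wrist_force: [0.7, -0.1, 0.4]
width: 0.554
grip_force: 0.0
```

Request:
{"name": "drive_tool", "arguments": {"increments": [{"delta_pos":[0,0,0],"turn":-0.1235,"jaw":0.1},{"delta_pos":[0,0,0],"turn":0,"jaw":0.1},{"delta_pos":[0,0,0],"turn":0,"jaw":0.1}]}}

```text
time: 12.48
tool_pos: [0.601, 0.1096, 0.362]
tcp_rot: [0.325, -3.121, 0.0]
wrist_force: [0.1, 0.6, -0.7]
width: 0.545
grip_force: 0.0
```

Request:
{"name": "drive_tool", "arguments": {"increments": [{"delta_pos":[0,0,30],"turn":0,"jaw":0.1},{"delta_pos":[0,0,30],"turn":0,"jaw":0.1},{"delta_pos":[0,0,20],"turn":0,"jaw":0.1},{"delta_pos":[0,0,14],"turn":0,"jaw":0.1},{"delta_pos":[0,0,0],"turn":0,"jaw":0.1},{"delta_pos":[0,0,0],"turn":0,"jaw":0.1}]}}

```text
time: 12.98
tool_pos: [0.6008, 0.1096, 0.2685]
tcp_rot: [0.327, -3.121, 0.0]
wrist_force: [-0.5, -0.2, 0.6]
width: 0.55
grip_force: 0.0
```

```bash
python3 - <<'E'
from h import *
import pickle
c=cam("side");pickle.dump(c,open("s5.pkl","wb"));save(c,"pics/s5.png",(20,130,320,330),2.6)
# arc plan
post=np.array([.5430,.0972]);r=.060
s=bot.read_state();v=s["tcp_rot"];yaw=2*np.arctan2(v[1],v[0])%(2*np.pi);print(s["tool_pos"],yaw,s["wrist_force"])
E
```

```text
[0.60165554 0.10971699 0.27007183] 3.3507277457107847 [-0.23217284 -0.32761146  0.7057873 ]
```

View pics/s5.png

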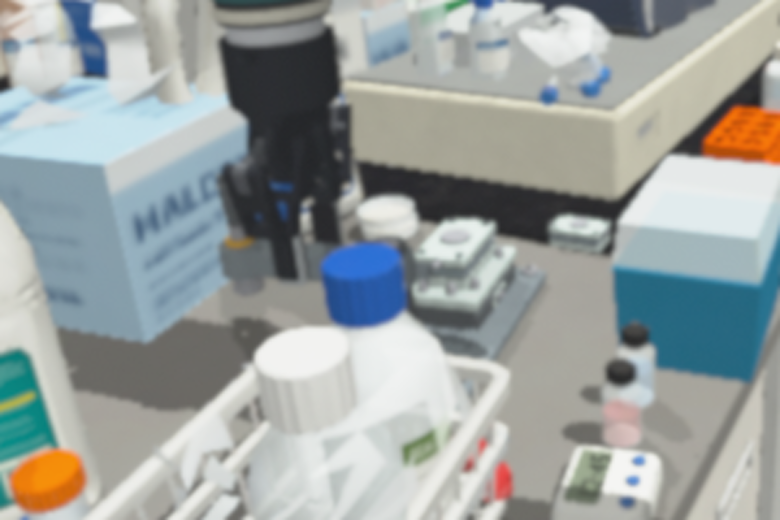

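The side crop shows the fingers straddling the bar at about (285,270), clear of the handle and carton. I'll grip the bar lightly and swing it about the post.

Request:
{"name": "drive_tool", "arguments": {"increments": [{"delta_pos":[0,0,0],"turn":0,"jaw":-1},{"delta_pos":[0,0,0],"turn":0,"jaw":-1},{"delta_pos":[0,0,0],"turn":0,"jaw":-1},{"delta_pos":[0,0,0],"turn":0,"jaw":-1},{"delta_pos":[0.1,-3.6,0],"turn":0.06,"jaw":-1},{"delta_pos":[0.3,-5.4,0],"turn":0.09,"jaw":-1}], "grip_force": 20}}

```text
time: 13.53
tool_pos: [0.6037, 0.1012, 0.2721]
tcp_rot: [-0.093, 3.137, 0.0]
wrist_force: [0.1, -0.8, 5.1]
width: 0.249
grip_force: 23.8
```

Request:
{"name": "drive_tool", "arguments": {"increments": [{"delta_pos":[0.4,-7.2,0],"turn":0.12,"jaw":-1},{"delta_pos":[0.4,-7.2,0],"turn":0.12,"jaw":-1},{"delta_pos":[0.4,-7.2,0],"turn":0.12,"jaw":-1},{"delta_pos":[0.4,-7.2,0],"turn":0.12,"jaw":-1},{"delta_pos":[0.4,-7.2,0],"turn":0.12,"jaw":-1},{"delta_pos":[0.4,-7.2,0],"turn":0.12,"jaw":-1}]}}

```text
time: 14.03
tool_pos: [0.5914, 0.0595, 0.2721]
tcp_rot: [1.022, 2.966, -0.0]
wrist_force: [-0.3, -1.4, 6.2]
width: 0.251
grip_force: 25.1
```

Request:
{"name": "drive_tool", "arguments": {"increments": [{"delta_pos":[0.4,-7.2,0],"turn":0.12,"jaw":-1},{"delta_pos":[0.4,-7.2,0],"turn":0.12,"jaw":-1},{"delta_pos":[0.4,-7.2,0],"turn":0.12,"jaw":-1},{"delta_pos":[0.4,-7.2,0],"turn":0.12,"jaw":-1},{"delta_pos":[0.4,-7.2,0],"turn":0.12,"jaw":-1},{"delta_pos":[0.1,-4,0],"turn":0.06,"jaw":-1},{"delta_pos":[0,0,0],"turn":0,"jaw":-1}]}}

```text
time: 14.62
tool_pos: [0.5576, 0.037, 0.2721]
tcp_rot: [1.925, 2.478, -0.003]
wrist_force: [-2.2, -6.7, 7.3]
width: 0.251
grip_force: 22.7
```

Request:
{"name": "drive_tool", "arguments": {"increments": [{"delta_pos":[0,-1.8,0],"turn":0.03,"jaw":-1},{"delta_pos":[0,-1.8,0],"turn":0.03,"jaw":-1},{"delta_pos":[0,-1.2,0],"turn":0.015,"jaw":-1},{"delta_pos":[0,-1.2,0],"turn":0,"jaw":-1},{"delta_pos":[0,-1.2,0],"turn":0,"jaw":-1},{"delta_pos":[0,0,0],"turn":0,"jaw":-1}]}}

```text
time: 15.12
tool_pos: [0.5523, 0.0358, 0.2721]
tcp_rot: [2.012, 2.403, 0.003]
wrist_force: [4.1, -5.8, 0.9]
width: 0.252
grip_force: 22.1
```

Request:
{"name": "drive_tool", "arguments": {"increments": [{"delta_pos":[0,-1,0],"turn":0.005,"jaw":-1},{"delta_pos":[0,-1,0],"turn":0,"jaw":-1},{"delta_pos":[0,-1,0],"turn":0,"jaw":-1},{"delta_pos":[0,0,0],"turn":0,"jaw":-1}]}}

```text
time: 15.45
tool_pos: [0.5509, 0.0356, 0.2721]
tcp_rot: [2.017, 2.395, 0.01]
wrist_force: [11.3, -3.6, -6.1]
width: 0.254
grip_force: 21.5
```

Request:
{"name": "drive_tool", "arguments": {"increments": [{"delta_pos":[0,1,0],"turn":0,"jaw":0.1},{"delta_pos":[0,1,0],"turn":0,"jaw":0.1},{"delta_pos":[0,0,0],"turn":0,"jaw":0.1},{"delta_pos":[0,0,0],"turn":0,"jaw":0.1},{"delta_pos":[0,0,-15],"turn":0,"jaw":0.1},{"delta_pos":[0,0,-35],"turn":0,"jaw":0.1},{"delta_pos":[0,0,-35],"turn":0,"jaw":0.1},{"delta_pos":[-15,0,-35],"turn":0,"jaw":0.1}]}}

```text
time: 16.12
tool_pos: [0.5512, 0.0236, 0.3906]
tcp_rot: [-2.019, -2.403, 0.001]
wrist_force: [0.7, 0.5, 0.2]
width: 0.552
grip_force: 0.0
```

Request:
{"name": "drive_tool", "arguments": {"increments": [{"delta_pos":[-25,0,-30],"turn":0,"jaw":0.1},{"delta_pos":[-15,0,-10],"turn":0,"jaw":0.1},{"delta_pos":[0,0,0],"turn":0,"jaw":0.1},{"delta_pos":[0,0,0],"turn":0,"jaw":0.1}]}}

```text
time: 16.45
tool_pos: [0.5589, -0.0176, 0.4308]
tcp_rot: [2.024, 2.401, 0.002]
wrist_force: [0.7, 0.9, 0.4]
width: 0.551
grip_force: 0.0
```

```bash
python3 - <<'E'
from h import *
import pickle
c=cam("wrist");t=cam("top");pickle.dump((c,t),open("w6.pkl","wb"));save(c,"pics/w6.png")
s=bot.read_state();print(s["tool_pos"],s["tcp_rot"],s["q"].round(3),s["time"],s["width"])
E
```

```text
[ 0.55823394 -0.01674063  0.42835598] [-2.02107759e+00 -2.40124398e+00  2.32832369e-03] [-7.500e-02  3.100e-02  1.826e+00  1.000e-03  1.288e+00 -2.460e-01] 16.55 0.547908808309867
```

View pics/w6.png

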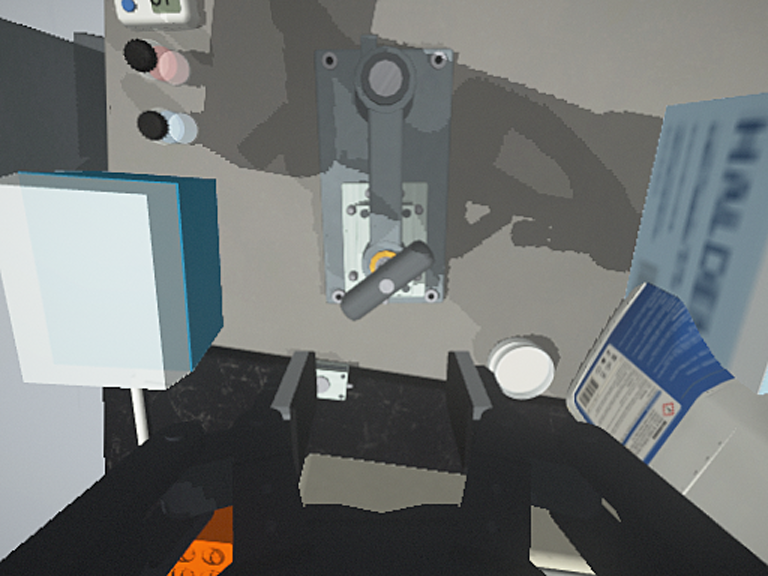

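The arm is home over the cell. The wing handle runs from about (341,299)/(355,320) to (418,243)/(433,262), with its centre dot at (387,286).

```bash
python3 - <<'E'
from h import *
import pickle
c,t=pickle.load(open("w6.pkl","rb"))
f=lambda u,v,z:onz(c,u/1.5,v/1.5,z)
d=f(387,286,.159);print("dot",d)
for a,b in(((355,320),(433,262)),((341,299),(418,243))):
    A,B=f(*a,.155),f(*b,.155);e=B-A;print(np.arctan2(e[1],e[0]),np.hypot(*e[:2]))
po=f(385,78,.12);e=d-po;print("post",po,"arm dir",np.arctan2(e[1],e[0]),np.hypot(*e[:2]))
# segmentation of handle: dark grey pixels near
g=cv2.cvtColor(c["img"],cv2.COLOR_RGB2GRAY);m=np.zeros_like(g);m[150:222,220:298]=(g[150:222,220:298]<85)
n,l,st,ce=cv2.connectedComponentsWithStats(m)
k=l[int(270/1.5),int(410/1.5)];print(n,st[k],ce[k]);pts=np.argwhere(l==k)[:,::-1].astype(np.float32)
r=cv2.minAreaRect(pts);print(r);bx=cv2.boxPoints(r);Wp=np.array([onz(c,*q,.152) for q in bx]);print(Wp.round(4))
e=Wp[1]-Wp[2] if np.linalg.norm(Wp[1]-Wp[2])>np.linalg.norm(Wp[0]-Wp[1]) else Wp[0]-Wp[1]
print("yaw mod pi",np.arctan2(e[1],e[0])%np.pi)
E
```

```text
dot [ 0.56338857 -0.01565089  0.159     ]
0.8395475813567838 0.058701942741383094
0.8178315838282975 0.05659200909632489
post [0.54272751 0.09771465 0.12      ] arm dir -1.3905233128822565 0.11523292143182826
6 [     0      0    512    384 196357] [255.49059621 191.52020554]
((255.5, 191.5), (383.0, 511.0), 90.0)
[[ 0.3525  0.0945  0.152 ]
 [ 0.721   0.1583  0.152 ]
 [ 0.8835 -0.1935  0.152 ]
 [ 0.3189 -0.2895  0.152 ]]
yaw mod pi 2.003551902749618
```

Request:
{"name": "drive_tool", "arguments": {"increments": [{"delta_pos":[0,0,0],"turn":-0.1238,"jaw":0.1},{"delta_pos":[0,0,0],"turn":-0.1238,"jaw":0.1},{"delta_pos":[0,0,0],"turn":-0.1238,"jaw":0.1},{"delta_pos":[0,0,0],"turn":-0.1238,"jaw":0.1},{"delta_pos":[0,0,0],"turn":-0.1238,"jaw":0.1},{"delta_pos":[0,0,0],"turn":-0.1238,"jaw":0.1},{"delta_pos":[0,0,0],"turn":-0.1238,"jaw":0.1},{"delta_pos":[0,0,0],"turn":-0.1238,"jaw":0.1}]}}

```text
time: 17.22
tool_pos: [0.5582, -0.0161, 0.4275]
tcp_rot: [-0.625, -3.074, 0.0]
wrist_force: [0.3, 0.0, -0.5]
width: 0.546
grip_force: 0.0
```

Request:
{"name": "drive_tool", "arguments": {"increments": [{"delta_pos":[0,0,0],"turn":-0.1238,"jaw":0.1},{"delta_pos":[0,0,0],"turn":-0.1238,"jaw":0.1},{"delta_pos":[0,0,0],"turn":-0.1238,"jaw":0.1},{"delta_pos":[0,0,0],"turn":-0.1238,"jaw":0.1},{"delta_pos":[0,0,0],"turn":-0.1238,"jaw":0.1},{"delta_pos":[0,0,0],"turn":-0.1238,"jaw":0.1},{"delta_pos":[0,0,0],"turn":-0.1238,"jaw":0.1},{"delta_pos":[0,0,0],"turn":-0.1238,"jaw":0.1}]}}

```text
time: 17.88
tool_pos: [0.5583, -0.0161, 0.4275]
tcp_rot: [0.911, -3.002, -0.003]
wrist_force: [-1.0, -0.7, -0.4]
width: 0.548
grip_force: 0.0
```

Request:
{"name": "drive_tool", "arguments": {"increments": [{"delta_pos":[0,0,0],"turn":-0.1238,"jaw":0.1},{"delta_pos":[0,0,0],"turn":-0.1238,"jaw":0.1},{"delta_pos":[0,0,0],"turn":0,"jaw":0.1},{"delta_pos":[0,0,0],"turn":0,"jaw":0.1}]}}

```text
time: 18.22
tool_pos: [0.5585, -0.0164, 0.4282]
tcp_rot: [1.261, -2.874, -0.003]
wrist_force: [0.1, -0.1, -0.6]
width: 0.549
grip_force: 0.0
```

```bash
python3 - <<'E'
from h import *
import pickle
c=pickle.load(open("s5.pkl","rb"));n=np.array([.5630,-.0160]);C,S=np.cos(1.746),np.sin(1.746)
for nm,x,y,z in(("tab flush",0,.035,.02),("tab out",0,.043,.02),("tabL",.009,.043,.02),("tabR",-.009,.043,.02),("tab y25",0,.025,.02),("tab y33",0,.033,.02),("platen front mid",0,.035,.041),("front base",0,.056,.012)):
    print(nm,proj(c,np.array([n[0]+C*x-S*y,n[1]+S*x+C*y,z]))[0].round(1))
s=bot.read_state();v=s["tcp_rot"];print(s["tool_pos"],v,(2*np.arctan2(v[1],v[0]))%(2*np.pi),s["q"].round(3),s["time"])
yaw=(2*np.arctan2(v[1],v[0]));X=np.array([np.cos(yaw),np.sin(yaw)]);Y=np.array([np.sin(yaw),-np.cos(yaw)])
d=np.array([.5632,-.0158])-s["tool_pos"][:2];print("move",d@X*1e3,d@Y*1e3,s["tool_pos"][2]-.300)
g=cv2.cvtColor(cam("side")["img"],cv2.COLOR_RGB2GRAY);np.save("g_ref.npy",g);print(g[235:265,182:222:1])
E
```

```text
tab flush [211.5 242.9]
tab out [215.  243.3]
tabL [213.6 245.3]
tabR [216.3 241.3]
tab y25 [207.2 242.4]
tab y33 [210.6 242.8]
platen front mid [210.8 234.4]
front base [220.9 247.1]
[ 0.55845832 -0.01644065  0.42824197] [ 1.26077672e+00 -2.87432519e+00 -2.83542183e-03] 3.968316355352057 [-0.074  0.031  1.826  0.     1.288 -2.472] 18.2167
move -3.6828319232558533 -3.0546231191922026 0.12824197038752866
[[109 109 108 ... 141 139 137]
 [121 122 120 ... 145 148 147]
 [126 127 130 ... 146 152 153]
 ...
 [231 230 230 ... 145 147 151]
 [232 232 232 ... 143 144 145]
 [234 234 233 ... 137 137 137]]
```

Request:
{"name": "drive_tool", "arguments": {"increments": [{"delta_pos":[-3.7,-3,20],"turn":0,"jaw":0},{"delta_pos":[0,0,30],"turn":0,"jaw":0},{"delta_pos":[0,0,30],"turn":0,"jaw":0},{"delta_pos":[0,0,25],"turn":0,"jaw":0},{"delta_pos":[0,0,15],"turn":0,"jaw":0},{"delta_pos":[0,0,8],"turn":0,"jaw":0},{"delta_pos":[0,0,0],"turn":0,"jaw":0}], "grip_force": 30}}

```text
time: 18.85
tool_pos: [0.5625, -0.0163, 0.2994]
tcp_rot: [1.261, -2.872, -0.004]
wrist_force: [0.3, 0.4, -0.1]
width: 0.501
grip_force: 0.0
```

Request:
{"name": "drive_tool", "arguments": {"increments": [{"delta_pos":[0,0,0],"turn":0,"jaw":-1},{"delta_pos":[0,0,0],"turn":0,"jaw":-1},{"delta_pos":[0,0,0],"turn":0,"jaw":-1},{"delta_pos":[0,0,0],"turn":0,"jaw":-1},{"delta_pos":[0,0,0],"turn":0,"jaw":-1},{"delta_pos":[0,0,0],"turn":0,"jaw":-1}], "grip_force": 30}}

```text
time: 19.35
tool_pos: [0.5641, -0.0158, 0.3038]
tcp_rot: [-1.264, 2.874, 0.001]
wrist_force: [-1.2, 4.7, 0.6]
width: 0.183
grip_force: 35.3
```

```bash
cat > chk.py <<'E'
from h import *
g=cv2.cvtColor(cam("side")["img"],cv2.COLOR_RGB2GRAY).astype(int);r=np.load("g_ref.npy").astype(int)
d=g-r
print("tab area diff\n",d[237:251,205:223])
print("bg noise",d[250:290,240:280].std().round(2))
s=bot.read_state();print(s["time"],"q6",s["q"][5].round(3),"tq6",s["joint_torque"][5].round(3),"F",s["wrist_force"].round(1),"M",s["torque"].round(3),s["tool_pos"].round(4),s["width"].round(3))
E
python3 chk.py; python3 -c "
import numpy as np;print(np.load('g_ref.npy')[237:251,205:223])"
```

```text
tab area diff
 [[  2   2   3   3   4   4   4   3   2   2   2   1   2   2   3   3   3   3]
 [  3   2   3   3   3   3   3   3   3   2   2   2   3   2   3   3   3   3]
 [  4   2   3   2   3   3   3   3   3   2   2   1   2   3   2   3   2   2]
 [  4   3   4   3   2   3   3   2   3   1   3   2   1   3   2   2   2   3]
 [  4   4   4   3   3   3   3   2   3   2   2   3   3   2   3   3   3   3]
 [  2   3   4   3   2   2   3   2   2   2   3   3   3   2   2   2   3   2]
 [ -4   2   3   1   3   3   3   3   3   3   2   3   3   2   2   2   3   3]
 [-13   1   2   2   2   2   3   2   2   2   3   3   2   3   3   3   2   3]
 [-16   0   2   2   2   3   2   3   2   2   3   2   3   2   3   3   3   2]
 [-14   0   2   2   2   3   2   2   3   3   3   3   2   2   2   4   3   3]
 [-13  -1   2   2   2   2   3   3   3   3   3   3   3   3   3   3   3   2]
 [-13  -3   1   1   2   2   3   3   3   2   3   3   3   2   3   3   2   3]
 [-18  -5   1   1   2   2   3   2   3   3   3   3   3   2   3   3   3   3]
 [-19  -5   1   3   2   2   3   3   4   2   3   1   3   3   3   2   2   2]]
bg noise 14.01
[[210 215 215 213 2
[... 850 characters left out ...]
2 142 141 142 141 137 130 125]
 [ 97  89  87  97 116 136 143 145 145 144 143 143 142 143 140 133 126 128]
 [ 91  87  93 108 127 140 144 145 144 145 143 144 143 142 137 128 126 133]]Traceback (most recent call last):
  File "chk.py", line 6, in <module>
    s=bot.read_state();print(s["time"],"q6",s["q"][5].round(3),"tq6",s["joint_torque"][5].round(3),"F",s["wrist_force"].round(1),"M",s["torque"].round(3),s["tool_pos"].round(4),s["width"].round(3))
                                                                                                                                                                                 ^^^^^^^^^^^^^^^^
AttributeError: 'float' object has no attribute 'round'
```

```bash
sed -i 's/s\["width"\].round(3)/round(s["width"],3)/; s/^d=g-r/d=g-r; d=d-int(np.median(d[237:251,205:223]))/' chk.py; sed -i 's/^print("tab area.*/e=d[230:255,200:225]; print("max|d|",abs(e).max(),"n>12",(abs(e)>12).sum(),np.argwhere(abs(e)>12)[:12].tolist())/; /bg noise/d' chk.py
python3 - <<'E'
from h import *
np.save("g_ref.npy",cv2.cvtColor(cam("side")["img"],cv2.COLOR_RGB2GRAY))
E
python3 chk.py
```

```text
max|d| 2 n>12 0 []
19.5 q6 -2.473 tq6 0.017 F [-1.1  3.9  1.2] M [0.72  0.278 0.014] [ 0.5641 -0.0158  0.3039] 0.183
```

Request:
{"name": "drive_tool", "arguments": {"increments": [{"delta_pos":[0,0,0.15],"turn":0.12,"jaw":-1},{"delta_pos":[0,0,0.15],"turn":0.12,"jaw":-1},{"delta_pos":[0,0,0.15],"turn":0.12,"jaw":-1},{"delta_pos":[0,0,0.15],"turn":0.12,"jaw":-1},{"delta_pos":[0,0,0.15],"turn":0.12,"jaw":-1},{"delta_pos":[0,0,0.15],"turn":0.12,"jaw":-1}]}}

```text
time: 20.0
tool_pos: [0.5644, -0.0164, 0.303]
tcp_rot: [-0.162, 3.134, -0.0]
wrist_force: [0.4, 1.4, 0.3]
width: 0.18
grip_force: 35.2
```

```bash
python3 chk.py
```

```text
max|d| 2 n>12 0 []
20.05 q6 -1.742 tq6 0.021 F [-0.2  1.2  1.8] M [ 0.107  0.044 -0.125] [ 0.5644 -0.0164  0.3029] 0.183
```

Request:
{"name": "drive_tool", "arguments": {"increments": [{"delta_pos":[0,0,0.15],"turn":0.12,"jaw":-1},{"delta_pos":[0,0,0.15],"turn":0.12,"jaw":-1},{"delta_pos":[0,0,0.15],"turn":0.12,"jaw":-1},{"delta_pos":[0,0,0.15],"turn":0.12,"jaw":-1}]}}

```text
time: 20.38
tool_pos: [0.5643, -0.0169, 0.3026]
tcp_rot: [0.583, 3.084, -0.001]
wrist_force: [-0.8, -1.4, 3.0]
width: 0.181
grip_force: 35.8
```

```bash
python3 chk.py
```

```text
max|d| 7 n>12 0 []
20.4333 q6 -1.265 tq6 0.097 F [-0.9 -1.2  3.4] M [-0.131  0.216 -0.078] [ 0.5643 -0.0169  0.3026] 0.18
```

Request:
{"name": "drive_tool", "arguments": {"increments": [{"delta_pos":[0,0,0.15],"turn":0.12,"jaw":-1},{"delta_pos":[0,0,0.15],"turn":0.12,"jaw":-1},{"delta_pos":[0,0,0.15],"turn":0.12,"jaw":-1}]}}

```text
time: 20.68
tool_pos: [0.5642, -0.0173, 0.3022]
tcp_rot: [1.122, 2.932, -0.002]
wrist_force: [-2.3, -3.3, 4.9]
width: 0.181
grip_force: 36.1
```

```bash
python3 chk.py
```

```text
max|d| 12 n>12 0 []
20.7333 q6 -0.906 tq6 0.241 F [-2.4 -2.2  4.4] M [-0.421  0.447 -0.092] [ 0.5641 -0.0173  0.3022] 0.181
```

Request:
{"name": "drive_tool", "arguments": {"increments": [{"delta_pos":[0,0,0.1],"turn":0.1,"jaw":-1},{"delta_pos":[0,0,0.1],"turn":0.1,"jaw":-1},{"delta_pos":[0,0,0],"turn":0,"jaw":-1}]}}

```text
time: 20.98
tool_pos: [0.564, -0.0174, 0.302]
tcp_rot: [1.408, 2.806, -0.002]
wrist_force: [-3.2, -3.6, 3.6]
width: 0.179
grip_force: 35.8
```

```bash
sed -i 's/>12/>8/g' chk.py; echo 'print(d[232:250:1,204:222])' >> chk.py; python3 chk.py
```

```text
max|d| 15 n>8 14 [[0, 16], [1, 16], [4, 1], [4, 12], [4, 13], [5, 1], [5, 12], [5, 13], [5, 14], [6, 12], [6, 13], [11, 8]]
21.0333 q6 -0.717 tq6 0.215 F [-2.7 -3.3  5.4] M [-0.488  0.581 -0.029] [ 0.564  -0.0174  0.3019] 0.178
[[-5 -3  2 -2 -3  0  0 -1  0  3  2  1  4  3  0  0  0 -1]
 [-5 -5  0 -1 -1  0  0  1  3  4  2 -1  0  0  0  0  0  0]
 [-2 -4 -1  0 -1  0  2  4  9 10  6  2  0 -1 -1  0  0 -1]
 [ 1 -2  0 -1 -1  1  2  6 12 15  9  1  0  0 -1  0  0  0]
 [-1 -1 -1  0 -1  0  3  6  9 13  6  0 -2 -1  0 -1  0 -1]
 [-1  0 -1 -2 -2 -4 -1  3  6  5  1  0  0 -1  0 -1  0  0]
 [ 0 -1 -1  0 -2 -6 -5 -2  2  2 -1 -2 -1 -1 -1 -1  0  0]
 [ 0 -2  0  1  3 -1 -5 -3 -1 -1 -1 -1 -1 -2  0 -1 -1  0]
 [-2 -3 -1  4  7  6  0 -1 -1  0  1 -1 -1 -1 -1 -1 -1 -1]
 [-4 -5 -1  5 11  9  3  1  1  1  3  1  1 -1 -1  0  0  0]
 [-2 -1  0  3  9  7  2  0  1  3  4  0 -1 -1 -1  0  0 -1]
 [ 0  3  1  1  4  2  1  2  2  1  0  1 -1 -1 -1  0  0  0]
 [ 2  5  5  2  1  1  3  6  5  2  0  0 -1  0 -1  0  0  0]
 [ 3  7  8  4  0  1  3  7  5  1 -1 -1  0  0 -1 -1 -1  0]
 [ 3  6  5  1  0  0  1  3  1  0  0  0 -1  0 -1 -1  0 -1]
 [ 2  5  3  0  0  0  1  0  0 -1 -1 -1 -1  0 -1 -1 -1 -1]
 [ 1  1  0 -1 -1 -1  0 -1  0  0  0 -1  0 -1 -1 -1 -1  0]
 [ 0 -1 -1 -2 -1  0 -1  0  0 -1 -1 -1 -1 -1 -1 -1 -1 -1]]
```

Request:
{"name": "drive_tool", "arguments": {"increments": [{"delta_pos":[0,0,0.1],"turn":0.1,"jaw":-1},{"delta_pos":[0,0,0.1],"turn":0.1,"jaw":-1},{"delta_pos":[0,0,0],"turn":0,"jaw":-1}]}}

```text
time: 21.28
tool_pos: [0.5638, -0.0175, 0.3017]
tcp_rot: [1.681, 2.652, -0.003]
wrist_force: [-4.0, -3.6, 5.6]
width: 0.181
grip_force: 35.8
```

```bash
python3 chk.py
```

```text
max|d| 43 n>8 62 [[0, 4], [0, 5], [0, 16], [1, 4], [1, 5], [1, 16], [2, 4], [2, 5], [2, 6], [3, 1], [3, 2], [3, 5]]
21.3333 q6 -0.517 tq6 0.215 F [-3.6 -4.4  5.7] M [-0.558  0.673 -0.117] [ 0.5638 -0.0176  0.3017] 0.181
[[-10 -12  -9  -6  -3   0  -1   0   2   4   5   5   7   4   0   0  -1   0]
 [ -7 -11  -8  -4  -1   0   0   1   4   6   4   4   3   0   0   0   0   0]
 [ -3  -6  -3  -1  -1   1   2   4   8   8   6   3   2   0  -1  -1   0  -1]
 [  1  -2  -1  -1  -1   1   3   8  10   9   5   1   0   0  -1  -1   0   0]
 [  4   0   0   1   0   1   6   9   9  10   4   0  -2   0   0  -1   0  -1]
 [  4   1   0  -1  -1  -1   5  12  12   6   1  -1  -1  -1   0  -1   1   0]
 [  3   0   0   1   0  -1   4  11   9   2   0  -1   0  -1  -1  -1   0   0]
 [  1   0   1   2   5   1   1   5   2   0   2   4   3   1   1   0  -1   0]
 [ -3  -1   1   5   8   6   3   2   2   8  19  20  13   4   1   0   0  -1]
 [ -5  -1   3   8  11   8   2   3   8  23  40  37  22   7   1   1   0   0]
 [ -3   2   5   6   9   6   2   4  16  31  43  33  16   4  -1   0   0   0]
 [  1   5   2   1   5   2   2  11  24  32  33  22   5  -3  -2   0   0  -1]
 [  3   6   4  -1   0   0   4  14  25  24  18   9  -1  -2  -2   0   0   0]
 [  3   8   7   2   0   0   0   2   3   1   2   1  -1  -2  -1  -1   0  -1]
 [  5   8   6   1  -1  -2  -6 -17 -27 -20  -6   0  -1   0  -1  -1  -1  -1]
 [  5   7   3   1   0  -4 -11 -28 -38 -27  -9  -2  -1   0   0  -1  -1  -1]
 [  6   3   0  -1  -1  -3 -10 -21 -25 -17  -7  -2   0   0   0  -1  -1   0]
 [  4   0  -1  -2  -2  -1  -3  -7  -8  -7  -3  -1  -1  -1   0  -1  -1  -1]]
```

The tab has popped out: a bright patch with a shadow below it appeared at side px (212–217, 240–245), exactly where the tab was predicted. Releasing now.

Request:
{"name": "drive_tool", "arguments": {"increments": [{"delta_pos":[0,0,0],"turn":0,"jaw":-0.3},{"delta_pos":[0,0,0],"turn":0,"jaw":0},{"delta_pos":[0,0,0],"turn":0,"jaw":0},{"delta_pos":[0,0,0],"turn":0,"jaw":0},{"delta_pos":[0,0,-5],"turn":0,"jaw":0},{"delta_pos":[0,0,-20],"turn":0,"jaw":0},{"delta_pos":[0,0,-35],"turn":0,"jaw":0},{"delta_pos":[0,0,-35],"turn":0,"jaw":0}]}}

```text
time: 22.0
tool_pos: [0.563, -0.0164, 0.3943]
tcp_rot: [-1.68, -2.65, 0.003]
wrist_force: [1.4, -0.4, 1.0]
width: 0.5
grip_force: 0.0
```

Request:
{"name": "drive_tool", "arguments": {"increments": [{"delta_pos":[0,0,-30],"turn":0,"jaw":0},{"delta_pos":[0,0,-10],"turn":0,"jaw":0},{"delta_pos":[0,0,0],"turn":0,"jaw":0},{"delta_pos":[0,0,0],"turn":0,"jaw":0},{"delta_pos":[0,0,0],"turn":0,"jaw":0}]}}

```text
time: 22.42
tool_pos: [0.5631, -0.0165, 0.4326]
tcp_rot: [-1.681, -2.65, 0.002]
wrist_force: [0.9, -0.0, -0.5]
width: 0.498
grip_force: 0.0
```

```bash
python3 chk.py | head -2; python3 - <<'E'
from h import *
import pickle
# arm still home and bystanders unmoved: compare wrist/top images
t=cam("top");o=pickle.load(open("d0.pkl","rb"))["top"];w=pickle.load(open("w6.pkl","rb"))[0]
d=cv2.absdiff(t["img"],o["img"]).max(2).astype(int)
for n,(x,y) in {"pink":(164,225),"blue":(182,221),"rack":(373,206)}.items():
    r=20 if n=="rack" else 6;p=d[y-r:y+r,x-r:x+r];print(n,"changed px",(p>40).sum(),"of",p.size)
E
```

```text
max|d| 75 n>8 118 [[0, 4], [0, 5], [0, 16], [1, 4], [1, 5], [1, 16], [2, 4], [2, 5], [3, 5], [4, 0], [4, 1], [5, 0]]
22.4667 q6 -0.514 tq6 -0.002 F [-0.6  0.1 -0.6] M [ 0.02  -0.012 -0.009] [ 0.563  -0.0165  0.4321] 0.503
pink changed px 106 of 144
blue changed px 51 of 144
rack changed px 0 of 1600
```

Request:
{"name": "drive_tool", "arguments": {"increments": [{"delta_pos":[2,-4.3,4],"turn":0.09,"jaw":0.1},{"delta_pos":[0,0,0],"turn":0.09,"jaw":0.1},{"delta_pos":[0,0,0],"turn":0.09,"jaw":0.1},{"delta_pos":[0,0,0],"turn":0,"jaw":0.1},{"delta_pos":[0,0,0],"turn":0,"jaw":0.1},{"delta_pos":[0,0,0],"turn":0,"jaw":0.1}]}}

```text
time: 23.02
tool_pos: [0.5588, -0.0166, 0.4298]
tcp_rot: [-2.021, -2.403, 0.002]
wrist_force: [-0.3, -0.0, 0.1]
width: 0.549
grip_force: 0.0
```

```bash
python3 - <<'E'
from h import *
import pickle
w0=pickle.load(open("w6.pkl","rb"))[0];o=pickle.load(open("d0.pkl","rb"))["side"]
w=cam("wrist");s=cam("side");g=lambda c:cv2.cvtColor(c["img"],cv2.COLOR_RGB2GRAY)
def match(a,b,x0,y0,x1,y1,m=12):
    r=cv2.matchTemplate(b[y0-m:y1+m,x0-m:x1+m],a[y0:y1,x0:x1],cv2.TM_CCOEFF_NORMED);_,v,_,l=cv2.minMaxLoc(r);return (l[0]-m,l[1]-m,round(v,3))
G0,G=g(w0),g(w)
print("wrist post",match(G0,G,235,30,280,75),"base screws",match(G0,G,212,32,228,48),match(G0,G,284,32,300,48),"bar",match(G0,G,240,80,275,120,8),"bar low",match(G0,G,238,115,290,150,8))
print("side vials",match(g(o),g(s),250,250,278,305),"wrist vials",match(G0,G,80,22,128,58),match(G0,G,88,70,134,98))
# bar edges along rows
for r in(90,105,120):
    for n,q in(("before",G0),("now",G)):
        e=np.diff(cv2.GaussianBlur(q,(5,5),0)[r,225:300].astype(int));i=np.argsort(-abs(e))[:4]+225;print(r,n,sorted(i.tolist()))
E
```

```text
wrist post (1, 1, 0.966) base screws (1, 1, 0.951) (1, 1, 0.938) bar (1, 1, 0.946) bar low (1, 1, 0.956)
side vials (0, 0, 0.99) wrist vials (1, 1, 0.984) (1, 1, 0.99)
90 before [243, 244, 247, 267]
90 now [225, 245, 248, 268]
105 before [225, 231, 244, 247]
105 now [233, 245, 246, 268]
120 before [238, 239, 244, 245]
120 now [246, 247, 249, 268]
```

```bash
python3 -c "
from workcell import bot
print(bot.finish_job())"
```

```text
the job is handed in; nothing more can be done
None
```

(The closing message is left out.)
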